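# Unbolt the fixings box and flip its lid open

## Robot

A 7-joint arm with a two-finger parallel gripper is mounted at the origin on the work surface. World frame = base frame: x ahead of the robot, y to its left, z up, the work surface at z = 0. Lengths are in mm, angles in rad, forces in N, time in s.
With the tool pointing down it reaches from about 400 to 875 mm from the base axis. Payload 4.4 kg.
Tool frame: the origin (TCP) lies at the very end of the fingers, on their centre line; the grasp point (between the pads) lies 19 mm behind it; y points along the fingers, x is the direction in which the jaws open and shut, and the axes are right-handed (so a half turn about y gives the same grasp; the last joint's range is limited). The gripper opens to 85 mm and grips with 20 to 120 N. Pads are 22 mm wide; open, the fingers measure 114 mm over their backs; the gripper's body (76 mm by 85 mm) begins 54 mm behind the grasp point. The pads swing forward as they close: fully open they stand 13 mm farther back than shut.
Start: joints at [1.106, 0.628, 0.038, 1.517, -0.027, 0.996, -0.02], TCP at [252.431, -598.996, 231.313] pointing down, gripper open.
Joint ranges: [-3.06, 3.06], [-0.37, 2.12], [-1.25, 1.32], [0.18, 2.47], [-1.1, 4.24], [0.23, 1.98], [-2.94, 2.94]. Speed limits (rad/s): [2.57, 2.57, 3.14, 3.14, 3.14, 3.14, 3.14].

## Interface

Orientations are given as [roll, pitch, yaw] about the fixed x, y, z axes, in that order (R = Rz(yaw) Ry(pitch) Rx(roll)).
In Python, from cell import ctrl, get_image, nets gives the robot as it stands. The module is installed in compiled form; this text tells all that it offers.
- The arm moves only by the tool step_arm, never from a script. Its argument "moves" is text: rows parted by semicolons, each of 7 numbers parted by spaces: the shift along the tool's x, y, z normalised to -1 to 1, where 1 is 0.05 m, then the turn, a rotation vector about the tool's x, y, z normalised to -1 to 1, where 1 is 0.12 rad, then the opening, from 0 (shut) to 1 (fully open). A call has 1 to 20 rows; each row shifts and turns the commanded pose from where the row before left it, along the tool's axes as they then stand; what a row does not reach is not made up. A row lasts 1/10 s, in which the tool goes at most 50 mm and 8.59 degrees, less where a joint would pass 70% of its speed; a pose out of reach is approached as far as the arm can. A call with a number of a shift or a turn outside -1 to 1 is refused whole. A call with a gripper value outside its range is refused whole. The fingers move at their own pace and stop on an object; the grip force is fixed at half the most. Time passes only in rows, so rows that do not move let the fingers close. It gives the time, the measured TCP pose, the force and the opening at its end, in the units of the state.
- ctrl.read_state(): the state, without advancing time (a new reading comes with each control period).
- get_image(name): name is "scene" or "top" or "wrist"; returns a dict with "color" (420x560x3 uint8, blue, green, red), "vertical_fov" (degrees; the focal length in pixels is half the picture's height over the tangent of half this angle, whatever the lens; pixels are square), "cx", "cy" (the principal point, pixels), "R" (3x3) and "t" (3): a world point X has camera coordinates R X + t; the wrist camera has in their place "T_tool_cam" (4x4, takes a point from camera to tool coordinates, whose origin is the TCP and whose axes are the tool frame's). Camera axes: x right, y down, z forward; pixel columns grow to the right and rows downward; lengths in mm; the calibration is good to about 2 mm. A picture is of the moment at which its call begins: read the wrist's pose just before it. There is no depth.
- ctrl.finish_job(): hands the job in, once; it reports no verdict.
Trained networks look in a picture, given as the dict that the camera call returned (one of the last four; its "shot" number tells which), for a name from the list of things; names that differ only in an ending like _2 or _b are one class to them, and where a whole thing is asked for, a point or a joint stands for the part that bears it (a point fixed in the world has none). Each returns a list of dicts, best first, with "conf" (0 to 1); they miss things now and then, are a little off and sometimes report something else, mostly with a low value. They report only what shows in the picture. A call takes as long as a camera call.
- nets.find_in(picture, target): "position" ([x, y, z] in mm, in world coordinates, good to about 4 mm: the middle of the surface that is visible of it).
- nets.cut_out(picture, target): "pixels" (420x560 bool, what is visible of it).
- nets.place_of(picture, target): "position" ([x, y, z] in mm, in world coordinates, good to about 4 mm: a listed point, or the origin of a listed thing).
The state is a dict: "clock": time; "qpos": joint angles; "qd": joint speeds; "tau": joint torques, N m; "eef_pos": TCP position; "tool_rot": TCP orientation; "force": force on the tool from outside, world axes, zero at the start; "torque": the same for the moment, N m; "width": finger opening in mm.
Only numpy, scipy, OpenCV 4.12 (cv2) and the standard library are available. Lean on these libraries where they do the work, as an engineer would, in place of code of your own. Each camera call takes 0.05 s, during which the arm holds its last target.

## Task

Open the wider of the two grey steel fixings boxes: with a fingertip push the slide bolt on its lid back out of its staple, then push the lid up by its front lip and on over past upright, so that it leans open on its stops by its own weight. Just push gently, without gripping, lifting or flinging anything; the box stays where it is, and the narrow box and everything else on the bench are left alone.

Things in the scene. Friction and masses are not known exactly. Their poses are not given: they have to be found in the camera images.
- wide_box: the wide one of two grey steel fixings boxes: 250 mm wide (along y), 150 mm deep (along x), 94 mm high with the lid shut, about 5 kg, loose on the bench. Origin under its centre; its x axis points from the lip side (which faces the robot's right) to the hinge side, z up. The other box is as deep and high but only 150 mm wide and stays shut.
- wide_lid (a joint): angle of the wide box's lid, rad: 0 shut, 1.57 upright, 1.92 leaning back on its stops. The hinge is free (no spring): below about 1.55 the lid falls shut by its weight, beyond about 1.6 it falls open. Lid 0.3 to 0.6 kg, a 150 x 250 x 4 mm panel with edges turned down 13 mm.
- wide_hinge (a point): middle of the lid's hinge axis, which runs along the box's y at its far top edge: 75 mm behind the box's centre and 90 mm above its underside (the panel's underside lies at this height when shut). Axes turn with the lid.
- wide_lip (a point): middle of the outer edge of the lid's finger lip, half-way through its thickness. The lip is a flat tongue, 4 mm thick (6 mm at the hem), 90 mm wide along y, standing out 24 mm from the middle of the lid's front edge at the panel's level, with free space below it; 174 mm from the hinge axis. Axes turn with the lid: +x runs along the lid to the hinge, z to the lid's upper side.
- wide_bolt (a joint): travel of the wide box's slide bolt, m: 0 fully shot into the staple, 0.032 fully drawn. Beyond 0.018 its rod is clear of the staple; until then it holds the lid shut. It slides with about 2 N of friction and stays where it is left.
- wide_knob (a point): centre of the ball (16 mm across) on top of the bolt's upright knob, 40 mm above the panel's underside (36 mm above the lid's top), on a 10 mm stem. The bolt's 8 mm rod lies along the box's y, its axis 26 mm below this point, 30 mm behind the lid's front edge, near the +y end. Drawing the bolt moves the knob along the box's -y, towards the middle of the lid.
- wide_staple (a point): top of the fixed steel staple on the box's +y end, which the shot rod passes under: 115 mm above the box's underside, 54 mm to the +y side of the knob when the bolt is shot. On the lid a guide loop (24 mm above the panel's underside) stands 34 mm to the +y side of the shot knob, another 50 mm to its -y side.
- narrow_lid (a joint): lid angle of the narrow box, rad, 0 shut: to stay shut
- narrow_bolt (a joint): travel of the narrow box's bolt, m, 0 shot: to stay shot
- narrow_box: the narrow fixings box, 150 x 150 x 94 mm, same make, with the same bolt on its lid and a carton lying on top; origin under its centre
- screw_carton: plain cardboard carton, 75 x 55 x 40 mm, lying on the narrow box's lid; origin under its centre; to be left alone
- big_jar: clear plastic jar of screws with white lid, 76 mm across, 100 mm tall, behind the boxes; origin under its centre; to be left alone
- small_jar: clear plastic jar, 54 mm across, 70 mm tall, behind the boxes; origin under its centre; to be left alone
- tape_roll: grey roll of tape lying flat, 68 mm across, 24 mm high, between the boxes; origin under its centre; to be left alone
- wrench: steel spanner about 160 mm long lying at the right; to be left alone
- spray_can: upright spray can, 64 mm across, 195 mm tall, at the left; origin under its centre; to be left alone
- white_carton: white carton, 100 x 70 x 60 mm, at the right; origin under its centre; to be left alone
- pipe_clamp: steel pipe strap, 84 mm long, 45 mm high, between the boxes on the robot's side; origin under its centre; to be left alone

How it is judged (in metres and radians):
On the way, in this order (a step that is already met when the one before it is completed fails the run):
1. the bolt is pushed clear of its staple while the lid is still shut (value of joint wide_bolt above 0.02 m and value of joint wide_lid below 0.3 rad), for 0.05 s.
2. the lid is pushed over past upright (value of joint wide_lid above 1.65 rad), for 0.05 s.
At the end, for the whole second after the job is handed in: The wide box's lid rests at more than 1.8 rad (its stops are at 1.92), still and held by nothing but its weight, its bolt drawn at least 15 mm; the wide box has moved less than 30 mm and stands level; the narrow box is still bolted shut; it and the other things have moved less than 30 mm (value of joint wide_lid above 1.8 rad and velocity of joint wide_lid between -0.1 and 0.1 rad/s and value of joint wide_bolt above 0.015 m and distance of each of wide_box, narrow_box, screw_carton, big_jar, small_jar, tape_roll, wrench, spray_can, white_carton, pipe_clamp from where it was at the start of the episode below 0.03 m and angle between wide_box's own z axis and vertical below 0.05 rad and value of joint narrow_lid below 0.1 rad and value of joint narrow_bolt below 0.012 m); the robot touches nothing.
It fails at once if the bolt is gripped or forced (more than 18 N from the fingers) (contact force between the fingers and wide_bolt above 18 N).
It fails at once if the lid is gripped or forced (more than 30 N from the fingers) (contact force between the fingers and wide_lid above 30 N).
It fails at once if the lid is flung (faster than 6 rad/s) (velocity of joint wide_lid above 6 rad/s).
It fails at once if the wide box is shoved more than 30 mm, lifted or tipped (distance of wide_box from where it was at the start of the episode above 0.03 m or height (world z) of wide_box above 0.012 m or angle between wide_box's own z axis and vertical above 0.1 rad).
It fails at once if the narrow box is unbolted or opened, or it or another thing on the bench is moved more than 30 mm (distance of any of narrow_box, screw_carton, big_jar, small_jar, tape_roll, wrench, spray_can, white_carton, pipe_clamp from where it was at the start of the episode above 0.03 m or value of joint narrow_lid above 0.15 rad or value of joint narrow_bolt above 0.012 m).
It also fails if it takes over 58 s, if anything falls off the work surface, if the arm or the gripper's body presses on something with over 40 N, if the wrist force passes 120 N, or if a joint passes its speed limit or range.

## Working session

There is one attempt and no reset: what is moved stays moved. The work goes in short steps, Python scripts to look and compute and a tool call to move; the robot and the scene stay as the last step left them, time stands still between calls to the robot, and variables do not carry over. Pictures are saved under pics/ and viewed, and the job is handed in when it is done.

Besides the shell and the picture viewer there is one more tool, called after "Call:" as name(argument=value, ...) on one line, values as JSON. step_arm: Moves the arm, as the interface text tells. Scaled input: -1 to 1 covers 0.05 m each way for a shift and 0.12 rad each way for a turn. Its arguments: {"type":"object","properties":{"moves":{"type":"string"}},"required":["moves"]}

```bash
mkdir -p pics; cat > h.py <<'E'
import numpy as np, cv2
from cell import ctrl,get_image,nets
from scipy.spatial.transform import Rotation as Ro
def st():
    s=ctrl.read_state(); print({k:np.round(s[k],3).tolist() for k in ['clock','qpos','eef_pos','tool_rot','force','width']}); return s
E
python3 - <<'E'
from h import *
s=st(); print(Ro.from_euler('xyz',s['tool_rot']).as_matrix().round(3))
for n in ['scene','top']:
    p=get_image(n); cv2.imwrite(f'pics/{n}1.png',p['color'])
    print(n,(-p['R'].T@p['t']).round(0))
    for t in ['wide_box','wide_hinge','wide_lip','wide_knob','wide_staple','narrow_box','pipe_clamp','tape_roll','wrench','white_carton','spray_can','big_jar','small_jar']:
        r=nets.place_of(p,t); print(t,[(np.round(a['position'],0).tolist(),round(a['conf'],2)) for a in r[:2]])
E
```

```text
{'clock': 0.0, 'qpos': [1.106, 0.629, 0.038, 1.518, -0.027, 0.996, -0.02], 'eef_pos': [252.184, -598.428, 230.417], 'tool_rot': [-1.571, 0.002, -1.172], 'force': [0.981, 0.366, 0.115], 'width': 85.596}
[[ 0.388 -0.001  0.922]
 [-0.922  0.002  0.388]
 [-0.002 -1.    -0.   ]]
scene [1349. -328. 1108.]
wide_box [([515.0, -174.0, 2.0], 0.79)]
wide_hinge [([532.0, -101.0, 87.0], 0.92)]
wide_lip [([381.0, -190.0, 115.0], 0.68), ([497.0, -271.0, 93.0], 0.61)]
wide_knob [([437.0, -202.0, 126.0], 0.46)]
wide_staple [([380.0, -193.0, 117.0], 0.65)]
narrow_box [([516.0, 200.0, 4.0], 0.82)]
pipe_clamp [([403.0, 49.0, 1.0], 0.63)]
tape_roll [([660.0, -21.0, -5.0], 0.56), ([433.0, -204.0, 127.0], 0.36)]
wrench []
white_carton [([666.0, -402.0, -0.0], 0.81)]
spray_can [([587.0, 490.0, -4.0], 0.82)]
big_jar [([761.0, 39.0, 1.0], 0.81)]
small_jar [([780.0, -259.0, 2.0], 0.79)]
top [ 362.   18. 1354.]
wide_box [([518.0, -171.0, 3.0], 0.64)]
wide_hinge []
wide_lip [([498.0, -273.0, 92.0], 0.98)]
wide_knob [([440.0, -201.0, 135.0], 0.41), ([513.0, 196.0, -4.0], 0.32)]
wide_staple [([379.0, -190.0, 112.0], 0.82), ([776.0, -262.0, 0.0], 0.59)]
narrow_box [([518.0, 194.0, -0.0], 0.91), ([395.0, 46.0, -4.0], 0.26)]
pipe_clamp [([399.0, 46.0, -4.0], 0.5)]
tape_roll [([661.0, -25.0, -1.0], 0.52)]
wrench [([438.0, -446.0, -2.0], 0.85)]
white_carton [([670.0, -405.0, 2.0], 0.92)]
spray_can [([399.0, 48.0, -4.0], 0.59), ([585.0, 488.0, -1.0], 0.56)]
big_jar [([761.0, 33.0, -1.0], 0.6), ([439.0, -203.0, 133.0], 0.22)]
small_jar [([776.0, -259.0, 2.0], 0.85)]
```

View pics/scene1.png

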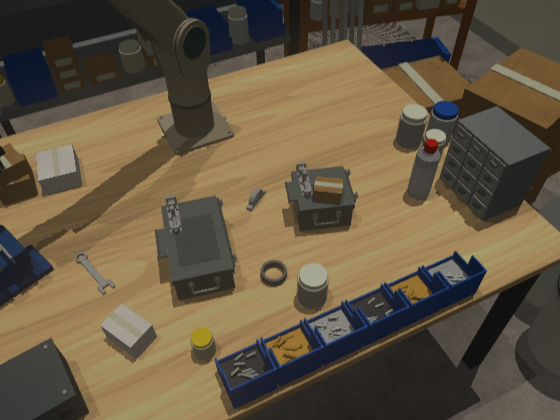

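View pics/top1.png

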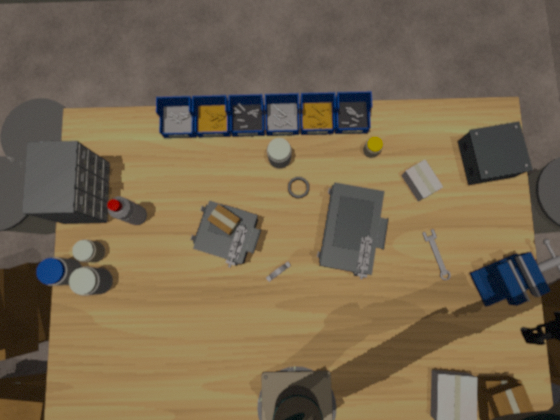

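The box sits at about (516, -172), with its x axis at about 78° in azimuth. The drawing direction points away from the robot. In the scene image the bolt is near (172,215) and the lip is on the box's left side. I'll shut the fingers and move above the knob area, yawing to line up with the box.

Call:
step_arm(moves="-0.51 -0.03 0.5 0 0 0 0;-0.51 -0.03 0.5 0 0 0 0;-0.51 -0.03 0.5 0 0 0 0;-0.51 -0.03 0.5 0 0 0 0;-0.51 -0.03 0.5 0 0 0 0;-0.51 -0.03 0.5 0 0 0 0;-0.51 -0.03 0.5 0 0 0 0;-0.51 -0.03 0.5 0 0 0 0;-0.51 -0.03 0.5 0 0 0 0;-0.51 -0.03 0.5 0 0 0 0;-0.51 -0.03 0.5 0 0 0 0;-0.51 -0.03 0.5 0 0 0 0;0 0 0 0 0.83 0 0;0 0 0 0 0.83 0 0;0 0 0 0 0.83 0 0;0 0 0 0 0.83 0 0;0 0 0 0 0.83 0 0;0 0 0 0 0.83 0 0;0 0 0 0 0 0 0;0 0 0 0 0 0 0")

```text
clock: 3.4
eef_pos: [410.2, -200.5, 249.4]
tool_rot: [-1.57, -0.0, -1.767]
force: [-0.3, 0.3, -0.0]
width: 0.0
```

```bash
cat >> h.py <<'E'
def wristcam(p,s):
    T=np.eye(4);T[:3,:3]=Ro.from_euler('xyz',s['tool_rot']).as_matrix();T[:3,3]=s['eef_pos']
    W=T@p['T_tool_cam']; return W
def proj(p,X,s=None):
    f=p['color'].shape[0]/2/np.tan(np.radians(p['vertical_fov'])/2)
    if 'R' in p: c=p['R']@np.array(X)+p['t']
    else:
        W=np.linalg.inv(wristcam(p,s)); c=W[:3,:3]@np.array(X)+W[:3,3]
    return np.array([p['cx']+f*c[0]/c[2],p['cy']+f*c[1]/c[2]])
E
python3 - <<'E'
from h import *
s=st(); print(Ro.from_euler('xyz',s['tool_rot']).as_matrix().round(3))
for n in ['wrist','top','scene']:
    p=get_image(n); cv2.imwrite(f'pics/{n}2.png',p['color'])
    for t in ['wide_box','wide_hinge','wide_lip','wide_knob','wide_staple']:
        r=nets.place_of(p,t); print(t,[(np.round(a['position'],1).tolist(),round(a['conf'],2)) for a in r[:2]])
E
```

```text
{'clock': 3.4, 'qpos': [0.289, 0.332, 0.137, 2.013, -0.062, 0.8, -1.305], 'eef_pos': [410.183, -200.455, 249.436], 'tool_rot': [-1.57, -0.0, -1.767], 'force': [-0.308, 0.285, -0.014], 'width': 0.004}
[[-0.195  0.     0.981]
 [-0.981 -0.    -0.195]
 [ 0.    -1.     0.   ]]
wide_box [([518.7, -175.2, -1.7], 0.79)]
wide_hinge [([530.6, -99.4, 91.6], 0.67)]
wide_lip [([496.7, -273.2, 90.8], 0.6), ([531.8, -99.6, 89.6], 0.37)]
wide_knob [([434.3, -203.6, 132.3], 0.78)]
wide_staple [([379.2, -189.2, 116.4], 0.7)]
wide_box [([518.8, -171.8, 3.3], 0.67)]
wide_hinge [([535.0, -100.2, 91.1], 0.6)]
wide_lip [([502.0, -268.8, 91.6], 0.65), ([546.3, 197.3, 94.3], 0.48)]
wide_knob [([379.8, -188.8, 111.9], 0.49), ([437.8, -204.5, 134.9], 0.42)]
wide_staple [([377.3, -190.3, 114.5], 0.86), ([759.6, 34.3, 0.1], 0.2)]
wide_box [([518.8, -177.2, 2.5], 0.91), ([496.9, -271.6, 92.0], 0.3)]
wide_hinge [([533.5, -104.6, 85.9], 0.88)]
wide_lip [([498.5, -275.1, 91.1], 0.57)]
wide_knob [([435.2, -203.4, 127.1], 0.68)]
wide_staple [([379.0, -189.8, 117.1], 0.91), ([400.3, 48.3, 1.1], 0.62)]
```

View pics/wrist2.png

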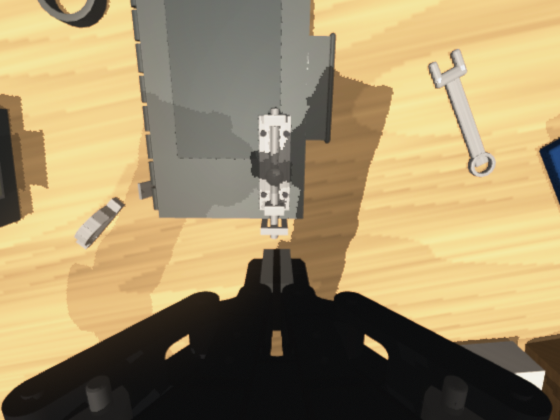

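View pics/scene2.png

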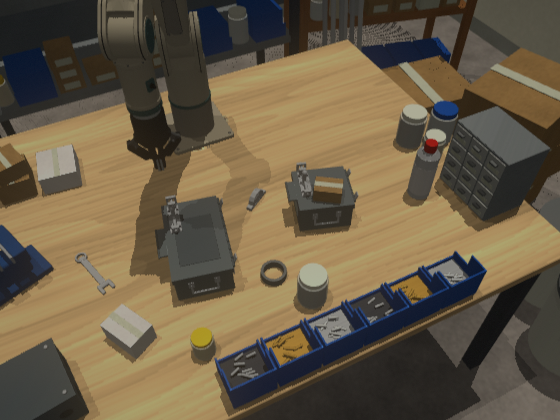

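```bash
python3 - <<'E'
from h import *
s=ctrl.read_state(); p=get_image('wrist')
a=np.radians(78.6); ex=np.array([np.cos(a),np.sin(a),0]); ey=np.array([-ex[1],ex[0],0]); ez=np.array([0,0,1])
# fit centre from averages
hinge=np.array([532.8,-101,90]);lip=np.array([498,-272.5,90])
c=((hinge-75*ex)+(lip+99*ex))/2; c[2]=0; print('c',c)
stp=np.array([379,-189.8,115]); print('staple local',(stp-c)@ex,(stp-c)@ey)
k=np.array([436,-203.3,130]); print('knob local',(k-c)@ex,(k-c)@ey)
for n,X in dict(k=k,kpred=c-45*ex+76*ey+130*ez,st=c-45*ex+130*ey+115*ez,hinge=hinge,lip=lip,tcp=s['eef_pos'],c1=c-75*ex+125*ey+94*ez,c2=c+75*ex+125*ey+94*ez,lipA=c-99*ex+45*ey+92*ez,lipB=c-99*ex-45*ey+92*ez).items(): print(n,np.round(X),proj(p,X,s).round(0))
print(p['T_tool_cam'].round(2))
cv2.imwrite('pics/wcrop.png',cv2.resize(np.clip(p['color'][80:300,150:400].astype(float)*1.8,0,255).astype(np.uint8),None,fx=3,fy=2.7))
E
```

```text
c [ 517.77188808 -174.9867459     0.        ]
staple local -41.95028831030908 133.10613333024648
knob local -43.917480766092126 74.56230228169012
k [ 436. -203.  130.] [273. 177.]
kpred [ 434. -204.  130.] [274. 179.]
st [ 381. -193.  115.] [274. 230.]
hinge [ 533. -101.   90.] [146.  91.]
lip [ 498. -272.   90.] [332.  91.]
tcp [ 410. -201.  249.] [275. 266.]
c1 [ 380. -224.   94.] [303. 219.]
c2 [410. -77.  94.] [159. 219.]
lipA [ 454. -263.   92.] [329. 140.]
lipB [ 542. -281.   92.] [334.  37.]
[[   1.     -0.      0.      0.68]
 [  -0.     -0.28    0.96 -143.13]
 [  -0.     -0.96   -0.28   72.74]
 [   0.      0.      0.      1.  ]]
```

View pics/wcrop.png

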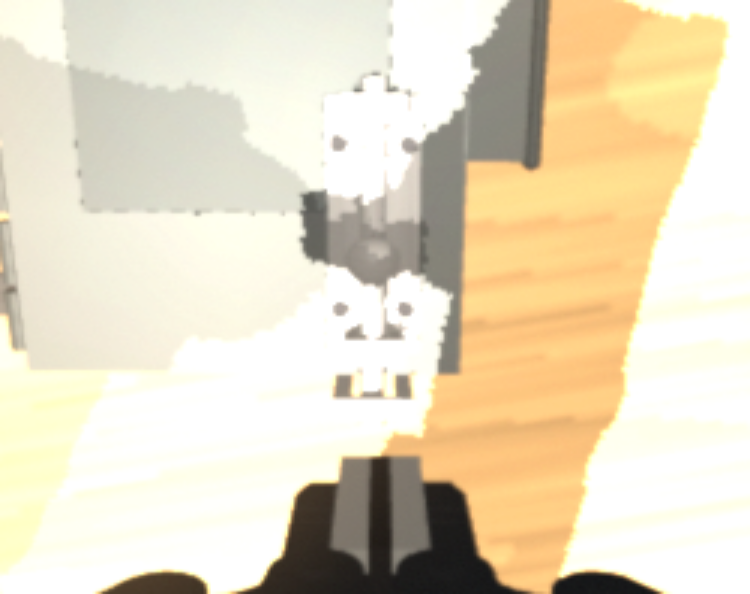

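The projected model agrees with the wrist picture: the ball is at (274,176), the lid corner at (303,218) and the lip corner at (328,141). That puts the knob near (437,-203,130). Next I'll descend on the robot's side of it, to a tip height of 121.

Call:
step_arm(moves="-0.02 0 -0.13 0 0 0 0;0 0.45 0 0 0 0 0;0 0.45 0 0 0 0 0;0 0.45 0 0 0 0 0;0 0.45 0 0 0 0 0;0 0.45 0 0 0 0 0;0 0.2 0 0 0 0 0;0 0.11 0 0 0 0 0;0 0 0 0 0 0 0;0 0 0 0 0 0 0")

```text
clock: 5.35
eef_pos: [404.4, -198.5, 122.0]
tool_rot: [-1.569, -0.0, -1.77]
force: [0.7, -0.4, -0.2]
width: 0.1
```

```bash
python3 - <<'E'
from h import *
s=st()
p=get_image('wrist'); c=p['color']
k=nets.place_of(p,'wide_knob'); print(k[:1])
c=np.clip(c.astype(float)*1.6,0,255).astype(np.uint8)
cv2.imwrite('pics/w3.png',c)
p=get_image('scene'); cv2.imwrite('pics/s3.png',cv2.resize(np.clip(p['color'][120:300,80:260].astype(float)*1.8,0,255).astype(np.uint8),None,fx=3.3,fy=3.3))
E
```

```text
{'clock': 5.35, 'qpos': [0.329, 0.538, 0.092, 2.165, -0.11, 0.442, -1.262], 'eef_pos': [404.351, -198.496, 122.002], 'tool_rot': [-1.569, -0.0, -1.77], 'force': [0.682, -0.363, -0.162], 'width': 0.051}
[{'position': [436.8, -203.5, 129.6], 'conf': 0.98}]
```

View pics/w3.png

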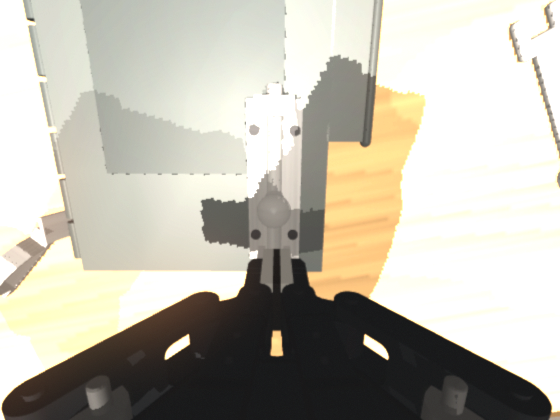

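View pics/s3.png

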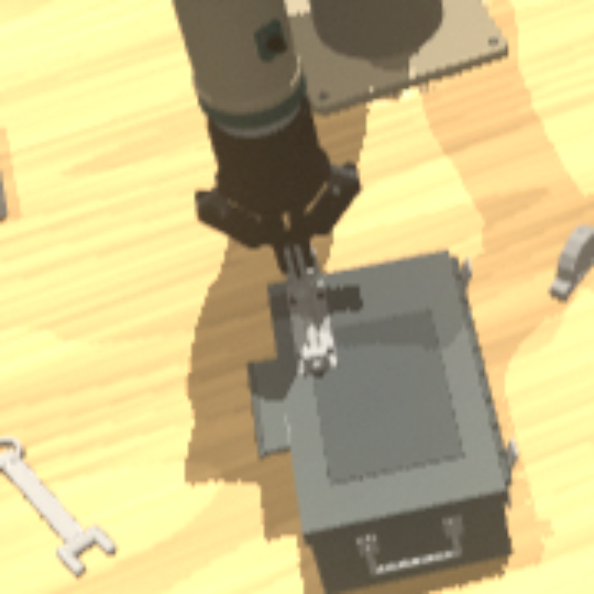

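The ball is at (273,211), straight ahead of the fingertip, and the net gives (436.8,-203.5,129.6). The gap is about 14 mm, so I'll push slowly.

Call:
step_arm(moves="0 0 0.1 0 0 0 0;0 0 0.1 0 0 0 0;0 0 0.06 0 0 0 0;0 0 0.05 0 0 0 0;0 0 0.05 0 0 0 0;0 0 0.05 0 0 0 0;0 0 0.05 0 0 0 0;0 0 0.05 0 0 0 0;0 0 0.05 0 0 0 0")

```text
clock: 6.4
eef_pos: [431.4, -203.8, 121.3]
tool_rot: [-1.571, 0.0, -1.77]
force: [-1.8, 0.8, 1.0]
width: -0.1
```

```bash
python3 - <<'E'
from h import *
s=st()
p=get_image('wrist'); c=p['color']
k=nets.place_of(p,'wide_knob'); print(k[:1])
cv2.imwrite('pics/w4.png',np.clip(c.astype(float)*1.6,0,255).astype(np.uint8))
E
```

```text
{'clock': 6.4, 'qpos': [0.316, 0.565, 0.096, 2.096, -0.111, 0.486, -1.275], 'eef_pos': [431.413, -203.777, 121.257], 'tool_rot': [-1.571, 0.0, -1.77], 'force': [-1.762, 0.752, 0.961], 'width': -0.1}
[{'position': [446.8, -206.6, 129.9], 'conf': 0.6}]
```

View pics/w4.png

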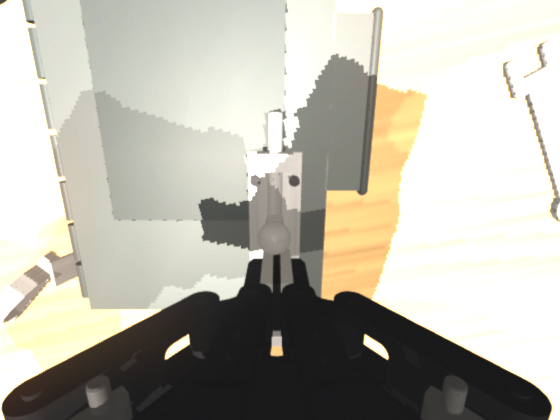

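The bolt has moved about 10 mm, with the ball at (275,237) against the fingertips and a force of about 2 N. It needs about 16 mm more.

Call:
step_arm(moves="0 0 0.05 0 0 0 0;0 0 0.05 0 0 0 0;0 0 0.05 0 0 0 0;0 0 0.05 0 0 0 0;0 0 0.05 0 0 0 0;0 0 0.05 0 0 0 0;0 0 0.03 0 0 0 0;0 0 0 0 0 0 0")

```text
clock: 7.3
eef_pos: [446.5, -206.9, 121.2]
tool_rot: [-1.573, 0.0, -1.77]
force: [-5.0, 0.6, 2.9]
width: -0.0
```

```bash
python3 - <<'E'
from h import *
s=st()
p=get_image('wrist'); c=p['color']
k=nets.place_of(p,'wide_knob'); print(k[:1])
cv2.imwrite('pics/w5.png',np.clip(c.astype(float)*1.6,0,255).astype(np.uint8))
E
```

```text
{'clock': 7.3, 'qpos': [0.309, 0.581, 0.099, 2.055, -0.11, 0.513, -1.282], 'eef_pos': [446.485, -206.863, 121.185], 'tool_rot': [-1.573, 0.0, -1.77], 'force': [-4.967, 0.569, 2.914], 'width': -0.041}
[{'position': [462.2, -206.9, 131.3], 'conf': 0.89}]
```

View pics/w5.png

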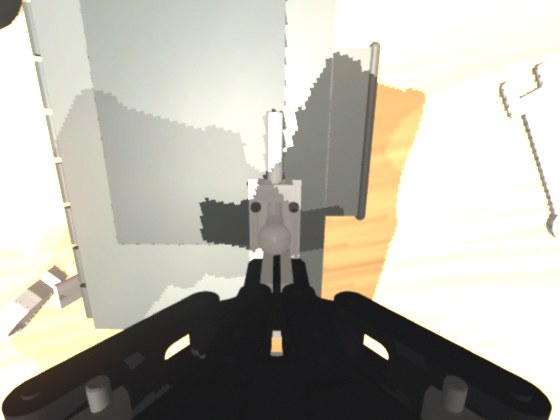

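Call:
step_arm(moves="0 0 0.03 0 0 0 0;0 0 0.02 0 0 0 0")

```text
clock: 7.6
eef_pos: [446.7, -206.9, 121.0]
tool_rot: [-1.577, 0.001, -1.77]
force: [-10.6, 1.8, 7.6]
width: 0.2
```

The force rose without further motion, so the bolt is at its end stop, fully drawn. I'll back off and go up.

Call:
step_arm(moves="0 0 -0.1 0 0 0 0;0 0 -0.3 0 0 0 0;0 -0.3 -0.2 0 0 0 0;0 -0.6 0 0 0 0 0;0 -0.6 0 0 0 0 0;0 -0.6 0 0 0 0 0;0 -0.6 0 0 0 0 0;0 -0.3 0 0 0 0 0;0 0 0 0 0 0 0")

```text
clock: 8.5
eef_pos: [423.6, -202.5, 273.9]
tool_rot: [-1.562, -0.001, -1.769]
force: [0.4, 0.0, -0.6]
width: -0.1
```

```bash
cat > fit.py <<'E'
import numpy as np, itertools
from scipy.optimize import least_squares
from scipy.spatial.transform import Rotation as Ro
D=[([1.106,.629,.038,1.518,-.027,.996,-.02],[252.184,-598.428,230.417],[-1.571,.002,-1.172]),
([0.289,0.332,0.137,2.013,-0.062,0.8,-1.305],[410.183,-200.455,249.436],[-1.57,0,-1.767]),
([0.329,0.538,0.092,2.165,-0.11,0.442,-1.262],[404.351,-198.496,122.002],[-1.569,0,-1.77]),
([0.316,0.565,0.096,2.096,-0.111,0.486,-1.275],[431.413,-203.777,121.257],[-1.571,0,-1.77]),
([0.309,0.581,0.099,2.055,-0.11,0.513,-1.282],[446.485,-206.863,121.185],[-1.573,0,-1.77])]
import json,os
if os.path.exists('extra.json'): D+= [tuple(x) for x in json.load(open('extra.json'))]
def fk(q,p,s):
    a,c,d1,d3,d5,d7,e3,e4,x7=p
    z=lambda t:Ro.from_euler('z',t); y=lambda t:Ro.from_euler('y',t)
    R=z(a+s[0]*q[0]);P=np.array([0,0,d1])
    R=R*y(q[1])*z(s[1]*q[2]);P=P+R.apply([e3,0,d3])
    R=R*y(q[3]);P=P+R.apply([e4,0,0]);R=R*z(s[2]*q[4]);P=P+R.apply([0,0,d5])
    R=R*y(q[5]);P=P+R.apply([x7,0,0]);R=R*z(s[3]*q[6]+c);P=P+R.apply([0,0,d7])
    T=R*Ro.from_matrix(np.array([[1,0,0],[0,0,-1],[0,1,0]]).T)  # tool y along z7
    return P,T
def res(p,s,w=300):
    o=[]
    for q,e,r in D:
        P,T=fk(q,p,s); o+=list(P-e)+list(w*(T.inv()*Ro.from_euler('xyz',r)).as_rotvec())
    return np.array(o)
def best():
    b=None
    for s in itertools.product([1,-1],repeat=4):
        for c in [0,1.57,3.14,-1.57]:
            f=least_squares(lambda p:np.append(res(p,s),0.02*(p[6:9])),[0,c,300,400,400,250,0,0,0],loss='soft_l1',f_scale=5)
            if b is None or f.cost<b[0]: b=(f.cost,f.x,s)
    return b
if __name__=='__main__':
    import pickle
    b=best(); print(b[0],b[1].round(3),b[2]); print(res(b[1],b[2]).reshape(-1,6).round(1)); pickle.dump(b,open('b.pkl','wb'))
E
python3 fit.py; python3 -c "
from h import *
st()"
```

```text
23460.640611700077 [-5.40000e-02 -3.19500e+00  3.20752e+02  5.47155e+02  3.78094e+02
  3.27494e+02 -1.74400e+00  1.22000e-01 -1.11650e+01] (-1, -1, -1, -1)
[[-6.600e+00 -1.500e+00  3.000e-01  9.423e+02 -5.000e-01  2.000e-01]
 [ 2.200e+00  2.000e+00 -1.700e+00 -9.424e+02  1.000e-01 -0.000e+00]
 [ 1.100e+00  2.200e+00  3.000e-01 -9.422e+02  2.000e-01 -1.000e-01]
 [ 2.000e-01  1.100e+00  5.000e-01 -9.423e+02 -3.000e-01  3.000e-01]
 [-1.000e-01  1.000e-01  4.000e-01 -9.424e+02 -1.000e-01  0.000e+00]]
{'clock': 8.5, 'qpos': [0.275, 0.315, 0.147, 1.955, -0.06, 0.867, -1.316], 'eef_pos': [423.628, -202.543, 273.932], 'tool_rot': [-1.562, -0.001, -1.769], 'force': [0.416, 0.034, -0.616], 'width': -0.099}
```

```bash
sed -i 's/\]\]).T)  # tool/]]))  # tool/' fit.py; cat > extra.json <<'E'
[[[0.275,0.315,0.147,1.955,-0.06,0.867,-1.316],[423.628,-202.543,273.932],[-1.562,-0.001,-1.769]]]
E
python3 fit.py
```

```text
29.54101224967514 [-5.50000e-02 -6.88064e+02  2.21339e+02  5.47938e+02  3.78394e+02
  2.26758e+02  2.29900e+00 -6.44000e-01 -6.38100e+00] (-1, -1, -1, -1)
[[-7.5 -1.6  0.4 -0.2  0.1  0.3]
 [ 2.   1.6 -0.6  0.1  0.   0.1]
 [ 0.9  2.1  0.3  0.3  0.1  0.1]
 [ 0.   0.9  0.5  0.1 -0.2 -0.2]
 [-0.1 -0.1  0.3  0.1 -0.  -0.1]
 [ 0.6  1.1 -0.9  0.1 -0.1  0.3]]
```

```bash
cat > ik.py <<'E'
import pickle,sys
from fit import *
b=pickle.load(open('b.pkl','rb')); p0,s=b[1],b[2]
lo=np.array([-3.06,-.37,-1.25,.18,-1.1,.23,-2.94]);hi=np.array([3.06,2.12,1.32,2.47,4.24,1.98,2.94])
def solve(pos,az,el,p,q0,roll=None):
    d=np.array([np.cos(el)*np.cos(az),np.cos(el)*np.sin(az),np.sin(el)])
    def f(q):
        P,T=fk(q,p,s); v=T.as_matrix()[:,1]
        return np.r_[(P-pos)/10,(v-d)*30,0.02*(q-q0)]
    r=least_squares(f,np.clip(q0,lo+.01,hi-.01),bounds=(lo,hi)); 
    return r.x,np.abs(r.fun[:6]).max()
E
python3 - <<'E'
from ik import *
for dd in [0,60,100]:
    p=p0.copy(); p[2]+=dd;p[5]+=dd
    for el in [-20,-40]:
      for az in [20,40,60,78]:
        for pos in ([500,-262,78],[525,-120,250]):
          best=None
          for q5 in [-.9,0,1,2,3]:
            for q3 in [-1,0,1]:
              q,e=solve(np.array(pos),np.radians(az),np.radians(el),p,np.array([.5,.6,q3,1.8,q5,1.,-.5]))
              m=min((q-lo).min(),(hi-q).min())
              k=(e>.3,-m)
              if best is None or k<best[0]: best=(k,q,e)
          print(dd,el,az,pos[2],best[1].round(2),round(best[2],2),'margin',round(-best[0][1],2))
E
```

```text
0 -20 20 78 [ 1.51  1.47 -1.25  2.17  3.08  0.25 -0.5 ] 0.0 margin 0.0
0 -20 20 250 [ 0.72  0.54 -0.35  2.34  4.05  0.9  -0.5 ] 0.0 margin 0.13
0 -20 40 78 [ 1.48  1.39 -1.17  2.01 -0.3   0.26 -0.5 ] 0.0 margin 0.03
0 -20 40 250 [ 1.3   0.95 -1.25  2.13 -1.1   0.26 -0.5 ] 1.4 margin 0.0
0 -20 60 78 [ 1.3   1.21 -0.87  1.8  -0.51  0.8  -0.5 ] 0.0 margin 0.38
0 -20 60 250 [ 1.27  1.02 -1.24  2.   -0.56  0.54 -0.5 ] 0.0 margin 0.01
0 -20 78 78 [ 1.09  1.14 -0.62  1.62 -0.51  1.21 -0.5 ] 0.0 margin 0.59
0 -20 78 250 [ 1.06  0.88 -0.89  1.82 -0.65  1.05 -0.5 ] 0.0 margin 0.36
0 -40 20 78 [ 1.41  1.25 -1.2   2.15  2.17  0.31 -0.5 ] 0.0 margin 0.05
0 -40 20 250 [ 0.93  0.49 -0.75  2.22  4.24  0.27 -0.5 ] 0.0 margin 0.0
0 -40 40 78 [ 1.42  1.28 -1.22  2.01  0.83  0.33 -0.5 ] 0.0 margin 0.03
0 -40 40 250 [ 1.02  0.57 -0.8   2.1  -1.1   0.43 -0.5 ] 0.0 margin 0.0
0 -40 60 78 [ 1.21  1.04 -0.81  1.84 -0.3   0.64 -0.5 ] 0.0 margin 0.41
0 -40 60 250 [ 0.9   0.59 -0.61  1.95 -0.82  0.79 -0.5 ] 0.0 margin 0.28
0 -40 78 78 [ 0.93  0.95 -0.39  1.69 -0.51  1.04 -0.5 ] 0.0 margin 0.59
0 -40 78 250 [ 0.
[... 1714 characters left out ...]
38  1.35 -0.5 ] 0.0 margin 0.63
100 -20 78 250 [ 1.12  0.99 -0.77  1.72 -0.55  1.17 -0.5 ] 0.0 margin 0.48
100 -40 20 78 [ 1.57  1.33 -1.17  2.22  2.19  0.29 -0.5 ] 0.0 margin 0.06
100 -40 20 250 [ 0.97  0.48 -0.58  2.37  4.24  0.46 -0.5 ] 0.0 margin 0.0
100 -40 40 78 [ 1.53  1.27 -1.11  2.01  0.5   0.34 -0.5 ] 0.0 margin 0.11
100 -40 40 250 [ 1.18  0.62 -0.8   2.18 -1.1   0.46 -0.5 ] 0.0 margin 0.0
100 -40 60 78 [ 1.27  1.09 -0.72  1.77 -0.29  0.75 -0.5 ] 0.0 margin 0.52
100 -40 60 250 [ 1.    0.64 -0.54  1.96 -0.78  0.85 -0.5 ] 0.0 margin 0.32
100 -40 78 78 [ 0.98  1.04 -0.34  1.56 -0.45  1.14 -0.5 ] 0.0 margin 0.65
100 -40 78 250 [ 0.93  0.73 -0.53  1.75 -0.54  1.1  -0.5 ] 0.0 margin 0.56
```

```bash
python3 - <<'E'
from h import *
s=st()
p=get_image('wrist'); c=p['color']
for t in ['wide_knob','wide_staple','wide_hinge','wide_lip']:
    print(t,nets.place_of(p,t)[:1])
a=np.radians(78.6); ex=np.array([np.cos(a),np.sin(a),0]); ey=np.array([-ex[1],ex[0],0])
k=np.array([436.8,-203.5,130.])
for t in [0,20,26,32]: print(t,(k-t*ey).round(1),proj(p,k-t*ey,s).round(1))
cv2.imwrite('pics/w6.png',np.clip(c.astype(float)*1.6,0,255).astype(np.uint8))
E
```

```text
{'clock': 8.5, 'qpos': [0.275, 0.315, 0.147, 1.955, -0.06, 0.867, -1.316], 'eef_pos': [423.628, -202.543, 273.932], 'tool_rot': [-1.562, -0.001, -1.769], 'force': [0.416, 0.034, -0.616], 'width': -0.099}
wide_knob [{'position': [465.0, -209.2, 128.9], 'conf': 0.61}]
wide_staple [{'position': [382.0, -190.1, 113.4], 'conf': 0.95}]
wide_hinge [{'position': [529.9, -98.9, 89.6], 'conf': 0.89}]
wide_lip [{'position': [497.5, -274.7, 91.1], 'conf': 0.68}]
0 [ 436.8 -203.5  130. ] [273.5 187. ]
20 [ 456.4 -207.5  130. ] [273.4 166.4]
26 [ 462.3 -208.6  130. ] [273.4 160.1]
32 [ 468.2 -209.8  130. ] [273.4 153.7]
```

View pics/w6.png

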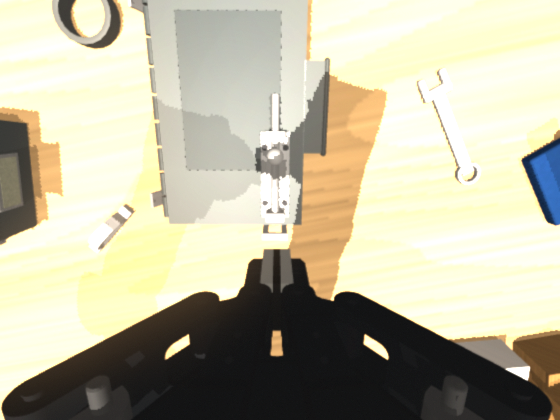

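The ball is now at (274,155), which means about 31 mm drawn, so the bolt is clear of the staple. Next I'll check the full-orientation IK for the lip approach.

```bash
cat >> ik.py <<'E'
def solveR(pos,Rm,p,q0):
    def f(q):
        P,T=fk(q,p,s); return np.r_[(P-pos)/10,30*(T.inv()*Ro.from_matrix(Rm)).as_rotvec(),0.02*(q-q0)]
    r=least_squares(f,np.clip(q0,lo+.01,hi-.01),bounds=(lo,hi)); return r.x,np.abs(r.fun[:6]).max()
a=np.radians(78.6); ex=np.array([np.cos(a),np.sin(a),0]); ey=np.array([-ex[1],ex[0],0]); ez=np.array([0,0,1.])
c=np.array([517.8,-175.,0]); H=c+75*ex+90*ez
def Rt(el,roll=0):
    Y=np.cos(el)*ex+np.sin(el)*ez; X0=-(-np.sin(el)*ex*-1*-1+0) if 0 else None
    Z=-ey; X=np.cross(Y,Z); R=np.c_[X,Y,Z]
    return R@Ro.from_euler('y',roll).as_matrix()
E
python3 - <<'E'
from ik import *
p=p0.copy();p[2]+=60;p[5]+=60
q=np.array([0.275,0.315,0.147,1.955,-0.06,0.867,-1.316])
for roll in [0,np.pi/2,-np.pi/2]:
  for el in [-20,-30]:
   for th in [0,45,90,100]:
    t=np.radians(th); pos=H+162*(-np.cos(t)*ex+np.sin(t)*ez)-[0,0,22]
    R=Rt(np.radians(el),roll)
    best=min((lambda r:(r[1]>.3,-min((r[0]-lo).min(),(hi-r[0]).min()),r[0].round(2).tolist()))(solveR(pos,R,p,np.array([.9,.9,q3,1.7,q5,1,q7]))) for q3 in [-.5,.2] for q5 in [-.5,.5] for q7 in [-2,0,2])
    print(roll,el,th,pos.round(),best)
E
```

```text
0 -20 0 [ 501. -260.   68.] (np.False_, np.float64(-0.6653519275385553), [1.12, 1.24, -0.58, 1.48, -0.43, 1.3, -0.79])
0 -20 45 [ 510. -214.  183.] (np.False_, np.float64(-0.5571711664636112), [1.1, 1.04, -0.62, 1.61, -0.54, 1.3, -0.86])
0 -20 90 [ 533. -101.  230.] (np.False_, np.float64(-0.42881190862792085), [1.01, 0.93, -0.7, 1.78, -0.67, 1.12, -0.88])
0 -20 100 [538. -74. 228.] (np.False_, np.float64(-0.40340015185220335), [0.99, 0.94, -0.73, 1.81, -0.7, 1.06, -0.87])
0 -30 0 [ 501. -260.   68.] (np.False_, np.float64(-0.7030522090054522), [1.08, 1.14, -0.54, 1.55, -0.4, 1.18, -0.81])
0 -30 45 [ 510. -214.  183.] (np.False_, np.float64(-0.6048299643996032), [1.05, 0.94, -0.57, 1.64, -0.5, 1.21, -0.89])
0 -30 90 [ 533. -101.  230.] (np.False_, np.float64(-0.4826617845530581), [0.96, 0.83, -0.65, 1.79, -0.62, 1.07, -0.94])
0 -30 100 [538. -74. 228.] (np.False_, np.float64(-0.45781812727124793), [0.93, 0.83, -0.67, 1.82, -0.64, 1.01, -0.94])
1.5707963267948966 -20 0 [ 501. -260.   68.] (np.False_, np.float64(-0.5449756117521528), [1.04, 1.2, -0.42, 1.48, -0.56, 1.35, -2.26])
1.5707
[... 1348 characters left out ...]
0.53, 1.04, 0.56])
-1.5707963267948966 -20 100 [538. -74. 228.] (np.False_, np.float64(-0.3462732454556453), [1.07, 1.01, -0.9, 1.82, -0.55, 0.97, 0.55])
-1.5707963267948966 -30 0 [ 501. -260.   68.] (np.False_, np.float64(-0.6123815325565205), [1.02, 1.12, -0.43, 1.55, -0.49, 1.21, 0.84])
-1.5707963267948966 -30 45 [ 510. -214.  183.] (np.False_, np.float64(-0.5288272083662802), [0.99, 0.92, -0.46, 1.64, -0.57, 1.26, 0.75])
-1.5707963267948966 -30 90 [ 533. -101.  230.] (np.False_, np.float64(-0.42256485207861616), [1.05, 0.9, -0.83, 1.79, -0.48, 0.99, 0.5])
-1.5707963267948966 -30 100 [538. -74. 228.] (np.False_, np.float64(-0.40211366794613246), [1.02, 0.9, -0.85, 1.82, -0.5, 0.93, 0.49])
```

Call:
step_arm(moves="0.52 0 0.29 0 0 0 0;0.52 0 0.29 0 0 0 0;0.52 0 0.29 0 0 0 0;0.52 0 0.29 0 0 0 0;0.52 0 0.29 0 0 0 0;0.52 0 0.29 0 0 0 0;0 0 0 0 0 0.85 0;0 0 0 0 0 0.85 0;0 0 0 0 0 0.85 0;0 0 0 0 0 0.85 0;0 0 0 0 0 0.85 0;0 0 0 0 0 0.85 0;0 0 0 0 0 0.85 0;0 0 0 0 0 0.85 0;0 0 0 0 0 0.85 0;0 0 0 0 0 0.85 0;0 0 0 0 0 0.85 0;0 0 0 0 0 0.85 0;0 0 0 0 0 0 0")

```text
clock: 10.65
eef_pos: [473.3, -372.3, 265.5]
tool_rot: [-1.594, 1.23, -1.795]
force: [-0.2, -0.1, -0.6]
width: -0.1
```

```bash
python3 - <<'E'
from h import *
import json
s=st(); R=Ro.from_euler('xyz',s['tool_rot']).as_matrix();print(R.round(3))
D=json.load(open('extra.json'));D.append([list(map(float,s['qpos'])),list(map(float,s['eef_pos'])),list(map(float,s['tool_rot']))]);json.dump(D,open('extra.json','w'))
from ik import *
def plan(pos): 
    print('local x,y,z',((s['eef_pos']-c)@ex).round(1),((s['eef_pos']-c)@ey).round(1),round(s['eef_pos'][2],1))
    d=R.T@(np.array(pos)-s['eef_pos']); print('to',np.round(pos,1),'tool mm',d.round(1),'norm',(d/50).round(2))
plan(c-150*ex+60*ez)
print((R.T@np.c_[ex,ey,ez]).round(3))
p=get_image('scene'); cv2.imwrite('pics/s7.png',np.clip(p['color'].astype(float)*1.5,0,255).astype(np.uint8))
E
python3 fit.py
```

```text
{'clock': 10.65, 'qpos': [1.074, 1.081, -0.162, 1.098, -0.689, 1.891, -0.739], 'eef_pos': [473.256, -372.268, 265.52], 'tool_rot': [-1.594, 1.23, -1.795], 'force': [-0.233, -0.118, -0.639], 'width': -0.078}
[[-0.074  0.186  0.98 ]
 [-0.326  0.924 -0.2  ]
 [-0.942 -0.334 -0.008]]
120.41850686721372 [-5.30000e-02 -6.88059e+02  3.46107e+02  5.41799e+02  3.75705e+02
  3.48415e+02  2.76200e+00 -1.30200e+00 -9.89400e+00] (-1, -1, -1, -1)
[[ -6.8   0.5   0.3  -0.2  -0.6   0.3]
 [  2.8   2.   -1.1   0.1  -0.7   0.1]
 [  1.4   2.5   0.6   0.3  -0.6   0.1]
 [  0.2   1.6   0.8   0.1  -0.9  -0.2]
 [ -0.3   0.6   0.7   0.1  -0.8  -0.1]
 [  2.2   1.2  -1.5   0.1  -0.9   0.3]
 [  1.3  -0.4   0.1 -14.9   9.7   0.2]]Traceback (most recent call last):
  File "<stdin>", line 9, in <module>
  File "<stdin>", line 7, in plan
TypeError: tuple indices must be integers or slices, not str
```

```bash
cat > pl.py <<'E'
from h import *
import ik
from ik import c,ex,ey,ez,H
def loc(S):
    e=S['eef_pos']; print('local x,y,z',round((e-c)@ex,1),round((e-c)@ey,1),round(e[2],1))
def plan(S,pos):
    R=Ro.from_euler('xyz',S['tool_rot']).as_matrix()
    d=R.T@(np.array(pos)-S['eef_pos']); print('to',np.round(pos,1),'tool mm',d.round(1),'norm',(d/50).round(2)); return d
E
python3 - <<'E'
from pl import *
S=st(); loc(S); R=Ro.from_euler('xyz',S['tool_rot']).as_matrix()
plan(S,c-150*ex+60*ez)
print((R.T@np.c_[ex,ey,ez]).round(3))
from ik import *
for z,x in [(265,-200),(60,-150),(60,-88),(180,-40),(230,75)]:
    q,e=solveR(c+x*ex+z*ez,R,p0,S['qpos']); print(z,x,q.round(2),round(e,2))
p=get_image('scene'); cv2.imwrite('pics/s7.png',np.clip(p['color'].astype(float)*1.5,0,255).astype(np.uint8))
E
```

```text
{'clock': 10.65, 'qpos': [1.074, 1.081, -0.162, 1.098, -0.689, 1.891, -0.739], 'eef_pos': [473.256, -372.268, 265.52], 'tool_rot': [-1.594, 1.23, -1.795], 'force': [-0.233, -0.118, -0.639], 'width': -0.078}
local x,y,z -202.2 4.7 265.5
to [ 488.2 -322.    60. ] tool mm [176.2 117.9   6.2] norm [3.52 2.36 0.12]
[[-0.334  0.008 -0.942]
 [ 0.942  0.    -0.334]
 [-0.003 -1.    -0.008]]
265 -200 [ 1.05  1.1  -0.16  1.04 -0.67  1.94 -0.79] 0.0
60 -150 [ 1.    1.33 -0.14  1.13 -0.64  1.68 -0.59] 0.0
60 -88 [ 0.95  1.28 -0.15  1.3  -0.68  1.56 -0.55] 0.0
180 -40 [ 0.92  1.06 -0.18  1.47 -0.73  1.56 -0.61] 0.0
230 75 [ 0.81  0.92 -0.22  1.69 -0.85  1.42 -0.61] 0.0
```

View pics/s7.png

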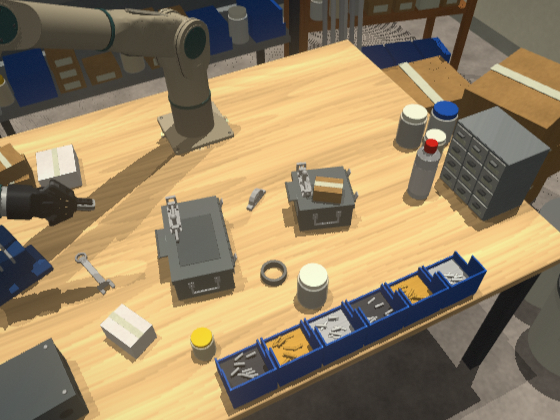

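```bash
python3 - <<'E'
import cv2,numpy as np
a=cv2.imread('pics/scene1.png')[190:330,0:140]; b=cv2.imread('pics/top1.png')[200:380,420:560]
f=lambda i:cv2.resize(np.clip(i.astype(float)*2,0,255).astype(np.uint8),(390,500 if i.shape[0]>150 else 390))
A=f(a);B=f(b); A=cv2.copyMakeBorder(A,0,110,0,0,cv2.BORDER_CONSTANT); cv2.imwrite('pics/tray.png',np.hstack([A,B]))
E
```

```text
(no output)
```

View pics/tray.png

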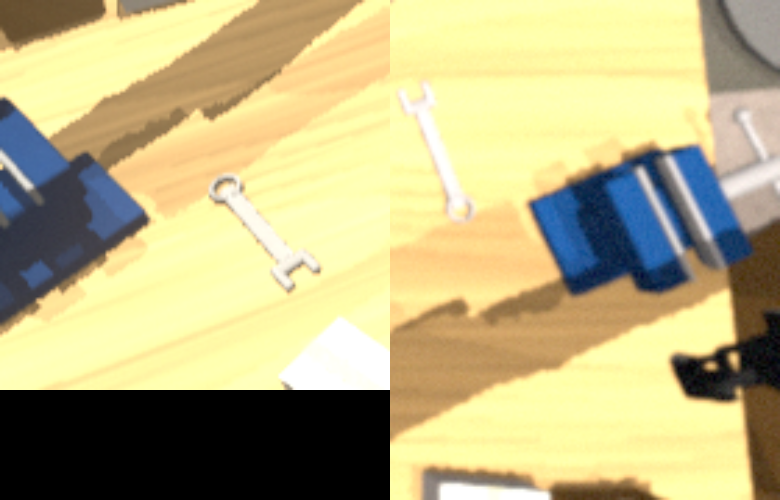

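The blue object at the right looks like a vise, with its near edge about at top-image pixel (480,290). To keep the wrist high over it I'll tilt the finger back to about 40° below horizontal.

Call:
step_arm(moves="0 0 0 0 0 -1 0;0 0 0 0 0 -1 0;0 0 0 0 0 -1 0;0 0 0 0 0 0 0;0 0 0 0 0 0 0")

```text
clock: 11.2
eef_pos: [475.6, -371.1, 272.9]
tool_rot: [-1.568, 0.863, -1.766]
force: [-0.3, -0.1, 0.0]
width: -0.0
```

```bash
python3 - <<'E'
from pl import *
S=st(); loc(S); R=Ro.from_euler('xyz',S['tool_rot']).as_matrix()
plan(S,c-140*ex+52*ez)
print((R.T@np.c_[ex,ey,ez]).round(3))
from ik import *
for z,x in [(52,-140),(52,-88),(180,-40),(230,75)]:
    q,e=solveR(c+x*ex+z*ez,R,p0,S['qpos']); print(z,x,q.round(2),round(e,2))
E
```

```text
{'clock': 11.2, 'qpos': [0.981, 0.878, -0.078, 1.221, -0.556, 1.667, -0.726], 'eef_pos': [475.579, -371.117, 272.864], 'tool_rot': [-1.568, 0.863, -1.766], 'force': [-0.265, -0.092, 0.006], 'width': -0.038}
local x,y,z -200.6 2.6 272.9
to [ 490.1 -312.2   52. ] tool mm [128.4 189.6   2.3] norm [2.57 3.79 0.05]
[[-0.65  -0.002 -0.76 ]
 [ 0.76   0.    -0.65 ]
 [ 0.002 -1.     0.002]]
52 -140 [ 0.9   1.11 -0.08  1.39 -0.57  1.32 -0.57] 0.0
52 -88 [ 0.86  1.08 -0.09  1.5  -0.61  1.23 -0.56] 0.0
180 -40 [ 0.81  0.85 -0.11  1.6  -0.64  1.3  -0.67] 0.0
230 75 [ 0.69  0.72 -0.15  1.75 -0.73  1.2  -0.75] 0.0
```

Call:
step_arm(moves="0.32 0.47 0.01 0 0 0 0;0.32 0.47 0.01 0 0 0 0;0.32 0.47 0.01 0 0 0 0;0.32 0.47 0.01 0 0 0 0;0.32 0.47 0.01 0 0 0 0;0.32 0.47 0.01 0 0 0 0;0.32 0.47 0 0 0 0 0;0.32 0.47 0 0 0 0 0;0 0 0 0 0 0 0;0 0 0 0 0 0 0")

```text
clock: 12.2
eef_pos: [489.1, -313.7, 51.0]
tool_rot: [-1.574, 0.866, -1.773]
force: [0.1, -0.0, 1.3]
width: -0.1
```

```bash
python3 - <<'E'
from pl import *
S=st(); loc(S); plan(S,c-86*ex+54*ez)
p=get_image('scene'); cv2.imwrite('pics/s8.png',cv2.resize(np.clip(p['color'][140:300,60:260].astype(float)*1.8,0,255).astype(np.uint8),None,fx=3.3,fy=3.3))
p=get_image('wrist'); cv2.imwrite('pics/w8.png',np.clip(p['color'].astype(float)*1.6,0,255).astype(np.uint8))
E
```

```text
{'clock': 12.2, 'qpos': [0.935, 1.104, -0.099, 1.415, -0.582, 1.286, -0.546], 'eef_pos': [489.069, -313.703, 50.992], 'tool_rot': [-1.574, 0.866, -1.773], 'force': [0.093, -0.029, 1.252], 'width': -0.071}
local x,y,z -141.6 0.7 51.0
to [ 500.8 -259.3   54. ] tool mm [-38.3  40.5   0.7] norm [-0.77  0.81  0.01]
```

View pics/s8.png

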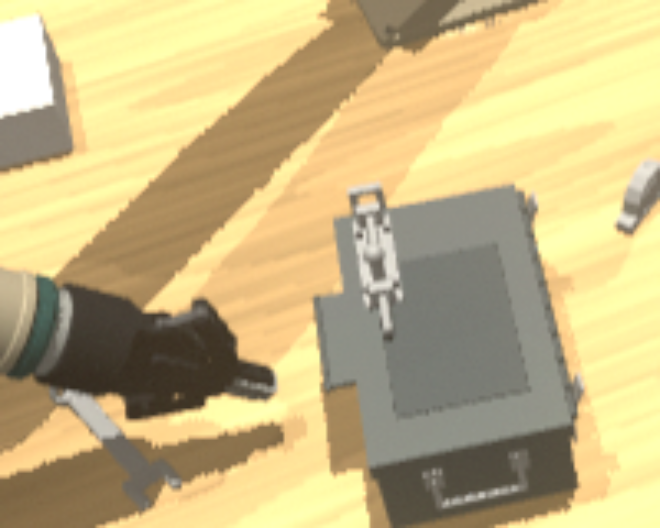

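View pics/w8.png

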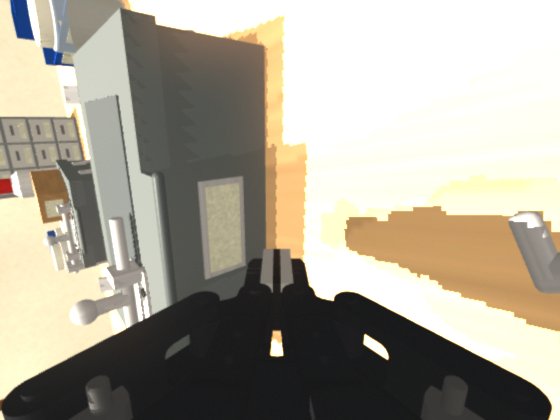

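The finger is aimed at the label just below the lip, at wrist image column 155. The fingertip sits at (275,255). I'll insert it under the lip and check.

Call:
step_arm(moves="-0.17 0.18 0 0 0 0 0;-0.17 0.18 0 0 0 0 0;-0.17 0.18 0 0 0 0 0;-0.17 0.18 0 0 0 0 0;0 0 0 0 0 0 0")

```text
clock: 12.8
eef_pos: [500.3, -261.9, 55.5]
tool_rot: [-1.57, 0.867, -1.766]
force: [-0.2, -0.1, -0.7]
width: 0.4
```

```bash
python3 - <<'E'
from pl import *
S=st(); loc(S); R=Ro.from_euler('xyz',S['tool_rot']).as_matrix()
print((R.T@np.c_[ex,ey,ez]).round(3))
pos=S['eef_pos']
for r,f in [(160,-5),(160,0),(160,10),(160,20),(160,30),(161,40),(162,50),(163,60),(164,70),(164,80),(164,88),(164,94),(164,100)]:
    t=np.radians(f); C=np.array([75-r*np.cos(t),90+r*np.sin(t)]); tip=C-[8.5,9.9]
    T=c+tip[0]*ex+tip[1]*ez; d=R.T@(T-pos)/50; print(f,tip.round(0),d.round(2)); pos=T
p=get_image('scene'); cv2.imwrite('pics/s9.png',cv2.resize(np.clip(p['color'][140:300,60:260].astype(float)*1.8,0,255).astype(np.uint8),None,fx=3.3,fy=3.3))
E
```

```text
{'clock': 12.8, 'qpos': [0.891, 1.066, -0.125, 1.524, -0.618, 1.196, -0.541], 'eef_pos': [500.338, -261.913, 55.509], 'tool_rot': [-1.57, 0.867, -1.766], 'force': [-0.18, -0.116, -0.693], 'width': 0.432}
local x,y,z -88.6 -0.1 55.5
[[-0.647 -0.002 -0.762]
 [ 0.762  0.002 -0.647]
 [ 0.003 -1.     0.   ]]
-5 [-93.  66.] [-0.11 -0.2  -0.  ]
0 [-94.  80.] [-0.2  -0.19  0.  ]
10 [-91. 108.] [-0.45 -0.32  0.  ]
20 [-84. 135.] [-0.5  -0.24  0.  ]
30 [-72. 160.] [-0.54 -0.15  0.  ]
40 [-57. 184.] [-0.56 -0.07  0.  ]
50 [-38. 204.] [-0.56  0.03  0.  ]
60 [-15. 221.] [-0.55  0.12  0.  ]
70 [ 10. 234.] [-0.53  0.22  0.  ]
80 [ 38. 242.] [-0.47  0.33  0.  ]
88 [ 61. 244.] [-0.33  0.32  0.  ]
94 [ 78. 244.] [-0.22  0.27  0.  ]
100 [ 95. 242.] [-0.19  0.29  0.  ]
```

View pics/s9.png

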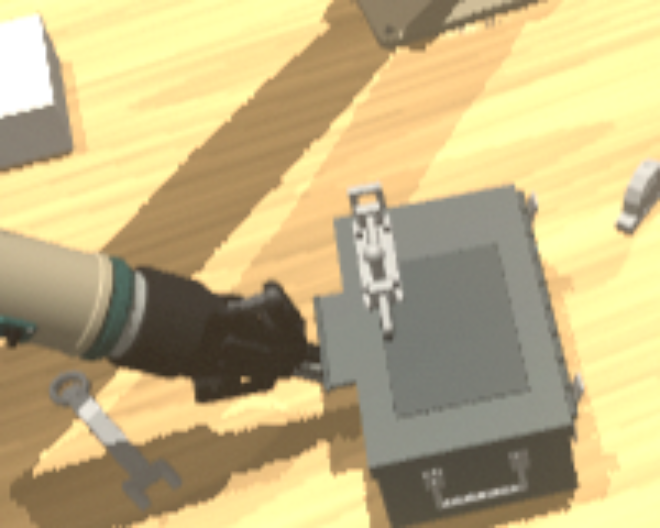

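The fingertip is under the lip at crop pixel (315,365). I'll lift slowly for the first 10° and look.

Call:
step_arm(moves="-0.06 -0.1 0 0 0 0 0;-0.05 -0.1 0 0 0 0 0;-0.1 -0.1 0 0 0 0 0;-0.1 -0.09 0 0 0 0 0;-0.15 -0.11 0 0 0 0 0;-0.15 -0.11 0 0 0 0 0;-0.15 -0.1 0 0 0 0 0;0 0 0 0 0 0 0")

```text
clock: 13.65
eef_pos: [499.3, -267.8, 107.8]
tool_rot: [-1.568, 0.863, -1.767]
force: [-0.8, -2.1, -1.4]
width: 0.1
```

```bash
python3 - <<'E'
from pl import *
S=st(); loc(S)
p=get_image('scene'); cv2.imwrite('pics/s10.png',cv2.resize(np.clip(p['color'][140:300,60:260].astype(float)*1.8,0,255).astype(np.uint8),None,fx=3.3,fy=3.3))
print([nets.place_of(p,t)[:1] for t in ['wide_lip','wide_knob']])
E
```

```text
{'clock': 13.65, 'qpos': [0.894, 0.989, -0.119, 1.523, -0.612, 1.26, -0.583], 'eef_pos': [499.277, -267.78, 107.805], 'tool_rot': [-1.568, 0.863, -1.767], 'force': [-0.823, -2.058, -1.357], 'width': 0.061}
local x,y,z -94.6 -0.2 107.8
[[{'position': [498.5, -269.6, 126.6], 'conf': 0.78}], [{'position': [465.6, -199.5, 147.3], 'conf': 0.6}]]
```

View pics/s10.png

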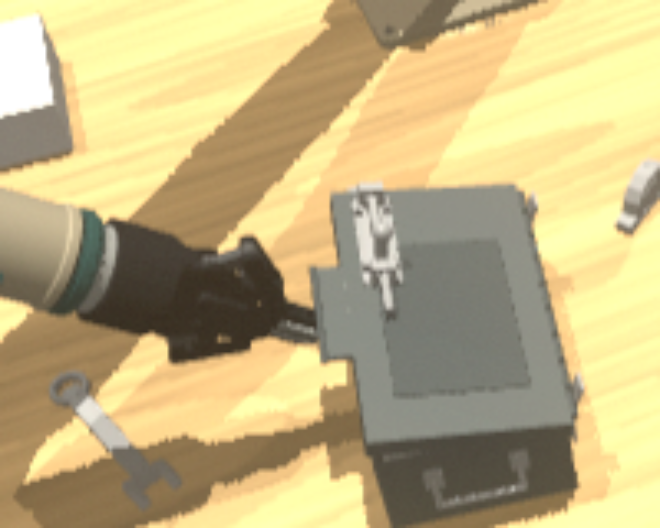

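The lid is up about 12° with the lip over the fingertip at crop pixel (320,330), and the force is about 2 N. I'll continue the arc to about 50°.

Call:
step_arm(moves="-0.18 -0.06 0 0 0 0 0;-0.18 -0.06 0 0 0 0 0;-0.18 -0.07 0 0 0 0 0;-0.18 -0.05 0 0 0 0 0;-0.18 -0.05 0 0 0 0 0;-0.18 -0.05 0 0 0 0 0;-0.19 -0.02 0 0 0 0 0;-0.19 -0.02 0 0 0 0 0;-0.18 -0.03 0 0 0 0 0;-0.19 0.01 0 0 0 0 0;-0.19 0.01 0 0 0 0 0;-0.18 0.01 0 0 0 0 0;0 0 0 0 0 0 0")

```text
clock: 15.1
eef_pos: [510.6, -209.7, 203.6]
tool_rot: [-1.57, 0.865, -1.766]
force: [-0.8, -0.3, -0.4]
width: -0.3
```

```bash
python3 - <<'E'
from pl import *
S=st(); loc(S)
e=S['eef_pos'];C=np.array([(e-c)@ex+8.5-75,e[2]+9.9-90]); print('r',np.hypot(*C),'phi',np.degrees(np.arctan2(C[1],-C[0])))
p=get_image('scene'); cv2.imwrite('pics/s11.png',cv2.resize(np.clip(p['color'][100:300,60:260].astype(float)*1.8,0,255).astype(np.uint8),None,fx=3,fy=3))
l=nets.place_of(p,'wide_lip')[:1]; print(l)
R=Ro.from_euler('xyz',S['tool_rot']).as_matrix();pos=S['eef_pos']
for r,f in [(162,60),(163,70),(163,80),(163,88),(163,94),(163,100)]:
    t=np.radians(f); C=np.array([75-r*np.cos(t),90+r*np.sin(t)]); tip=C-[8.5,9.9]
    T=c+tip[0]*ex+tip[1]*ez; d=R.T@(T-pos)/50; print(f,tip.round(0),d.round(2)); pos=T
E
```

```text
{'clock': 15.1, 'qpos': [0.838, 0.818, -0.141, 1.611, -0.65, 1.291, -0.677], 'eef_pos': [510.648, -209.699, 203.557], 'tool_rot': [-1.57, 0.865, -1.766], 'force': [-0.802, -0.33, -0.433], 'width': -0.28}
local x,y,z -35.4 0.2 203.6
r 160.09696984961317 phi 50.45636192166817
[{'position': [510.4, -209.3, 226.5], 'conf': 0.92}]
60 [-15. 220.] [-0.53  0.1   0.  ]
70 [ 11. 233.] [-0.52  0.22  0.  ]
80 [ 38. 241.] [-0.47  0.32  0.  ]
88 [ 61. 243.] [-0.33  0.31  0.  ]
94 [ 78. 243.] [-0.22  0.26  0.  ]
100 [ 95. 241.] [-0.19  0.28  0.  ]
```

View pics/s11.png

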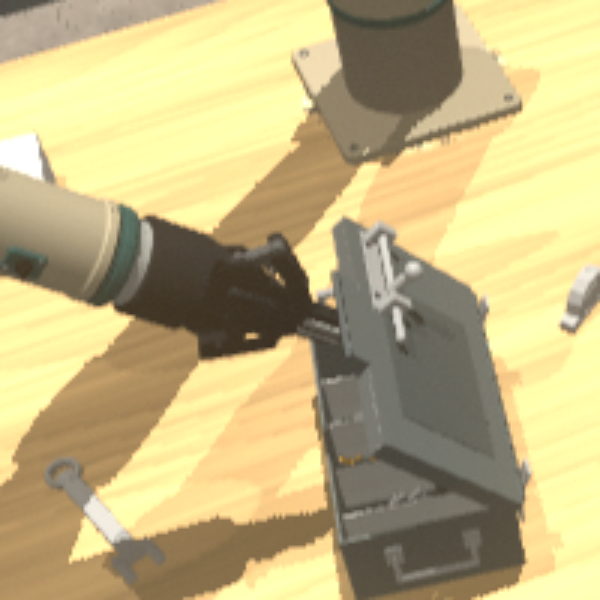

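The lid is at about 51°, with the lip at (510,-209,226). The tip is behind it at radius 160. Continuing to about 88°.

Call:
step_arm(moves="-0.18 0.03 0 0 0 0 0;-0.18 0.03 0 0 0 0 0;-0.17 0.04 0 0 0 0 0;-0.17 0.07 0 0 0 0 0;-0.17 0.07 0 0 0 0 0;-0.18 0.08 0 0 0 0 0;-0.16 0.1 0 0 0 0 0;-0.16 0.11 0 0 0 0 0;-0.15 0.11 0 0 0 0 0;-0.11 0.1 0 0 0 0 0;-0.11 0.1 0 0 0 0 0;0 0 0 0 0 0 0")

```text
clock: 16.4
eef_pos: [528.3, -122.8, 242.6]
tool_rot: [-1.569, 0.867, -1.767]
force: [-0.6, -1.0, 5.6]
width: 0.1
```

```bash
cat > chk.py <<'E'
from pl import *
import sys
n=sys.argv[1]
S=st(); loc(S)
e=S['eef_pos'];C=np.array([(e-c)@ex+8.5-75,e[2]+9.9-90]); print('r',np.hypot(*C),'phi',np.degrees(np.arctan2(C[1],-C[0])))
p=get_image('scene'); cv2.imwrite(f'pics/s{n}.png',cv2.resize(np.clip(p['color'][100:300,60:260].astype(float)*1.8,0,255).astype(np.uint8),None,fx=3,fy=3))
for l in nets.place_of(p,'wide_lip')[:2]:
    P=np.array(l['position']); print(P.round(1),l['conf'],'angle',np.degrees(np.arctan2(P[2]-90,75-(P-c)@ex)), 'y',(P-c)@ey)
print([x['position'] for x in nets.place_of(p,'wide_knob')[:1]])
R=Ro.from_euler('xyz',S['tool_rot']).as_matrix();pos=S['eef_pos']
for r,f in [(162,90),(162,94),(162,98),(162,102)]:
    t=np.radians(f); C=np.array([75-r*np.cos(t),90+r*np.sin(t)]); tip=C-[8.5,9.9]
    T=c+tip[0]*ex+tip[1]*ez; d=R.T@(T-pos)/50; print(f,tip.round(0),d.round(2)); pos=T
E
python3 chk.py 12
```

```text
{'clock': 16.4, 'qpos': [0.744, 0.714, -0.18, 1.725, -0.721, 1.212, -0.742], 'eef_pos': [528.331, -122.815, 242.578], 'tool_rot': [-1.569, 0.867, -1.767], 'force': [-0.597, -0.983, 5.55], 'width': 0.109}
local x,y,z 53.2 -0.0 242.6
r 163.01884325824176 phi 85.33348281630764
[]
90 [ 66. 242.] [-0.16  0.21  0.  ]
94 [ 78. 242.] [-0.14  0.18  0.  ]
98 [ 89. 241.] [-0.13  0.19  0.  ]
102 [100. 239.] [-0.11  0.2   0.  ]
```

View pics/s12.png

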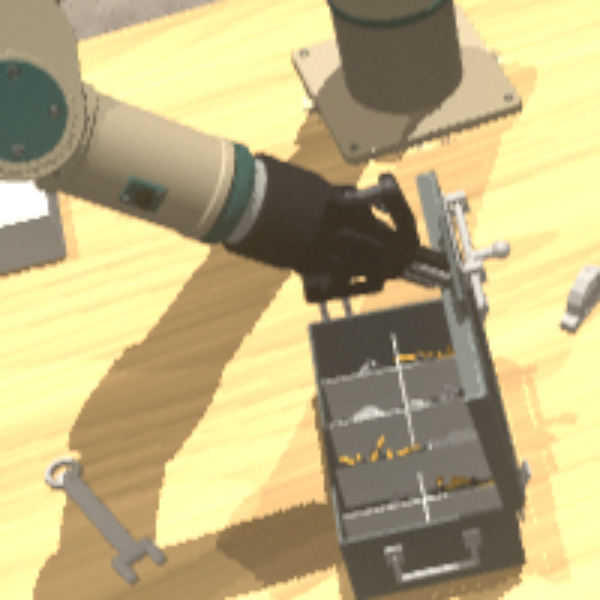

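The lid is near upright, with the finger on its underside at crop pixel (440,275). The 5.6 N upward force means the finger's end face is bearing on the turned-down edge. I'll go forward gently with a slightly larger radius.

Call:
step_arm(moves="-0.1 0.07 0 0 0 0 0;-0.1 0.08 0 0 0 0 0;-0.07 0.09 0 0 0 0 0;-0.07 0.09 0 0 0 0 0;0 0 0 0 0 0 0")

```text
clock: 17.05
eef_pos: [533.1, -99.5, 244.8]
tool_rot: [-1.569, 0.867, -1.767]
force: [0.2, 0.6, 6.7]
width: -0.4
```

```bash
python3 chk.py 13
```

```text
{'clock': 17.05, 'qpos': [0.717, 0.699, -0.192, 1.754, -0.743, 1.18, -0.752], 'eef_pos': [533.116, -99.461, 244.803], 'tool_rot': [-1.569, 0.867, -1.767], 'force': [0.219, 0.554, 6.658], 'width': -0.379}
local x,y,z 77.1 -0.1 244.8
r 165.04194032737053 phi 93.6740812258737
[534.3 -93.7 265.7] 0.63 angle 92.59313415906387 y -0.10493260843544405
[[497.6, -48.6, 203.6]]
90 [ 66. 242.] [ 0.18 -0.13 -0.  ]
94 [ 78. 242.] [-0.14  0.18  0.  ]
98 [ 89. 241.] [-0.13  0.19  0.  ]
102 [100. 239.] [-0.11  0.2   0.  ]
```

View pics/s13.png

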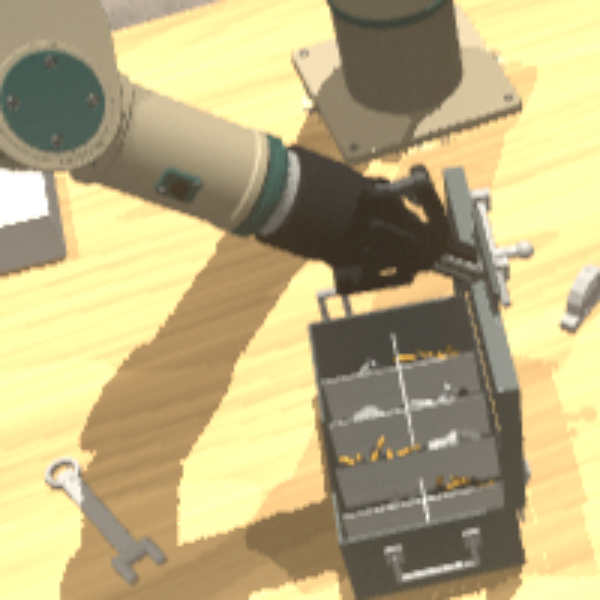

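The lid is at about 93°. A little further will take it past the balance point.

Call:
step_arm(moves="-0.06 0.09 0 0 0 0 0;-0.06 0.09 0 0 0 0 0;-0.06 0.09 0 0 0 0 0;-0.06 0.09 0 0 0 0 0;0 0 0 0 0 0 0;0 0 0 0 0 0 0")

```text
clock: 17.8
eef_pos: [537.6, -77.6, 243.4]
tool_rot: [-1.569, 0.87, -1.766]
force: [0.4, 2.5, 10.8]
width: 0.2
```

```bash
python3 chk.py 14
```

```text
{'clock': 17.8, 'qpos': [0.693, 0.693, -0.204, 1.78, -0.766, 1.146, -0.755], 'eef_pos': [537.589, -77.624, 243.365], 'tool_rot': [-1.569, 0.87, -1.766], 'force': [0.403, 2.459, 10.801], 'width': 0.189}
local x,y,z 99.4 -0.2 243.4
r 166.53985209636315 phi 101.3818446982264
[541.3 -66.6 262.8] 0.92 angle 101.73852331369808 y -1.610316906513173
[ 441.  -443.9    1. ] 0.66 angle -14.121000376878658 y 22.134767383001147
[[757.8, 37.8, -0.8]]
90 [ 66. 242.] [ 0.44 -0.49 -0.  ]
94 [ 78. 242.] [-0.14  0.18  0.  ]
98 [ 89. 241.] [-0.13  0.19  0.  ]
102 [100. 239.] [-0.11  0.2   0.  ]
```

View pics/s14.png

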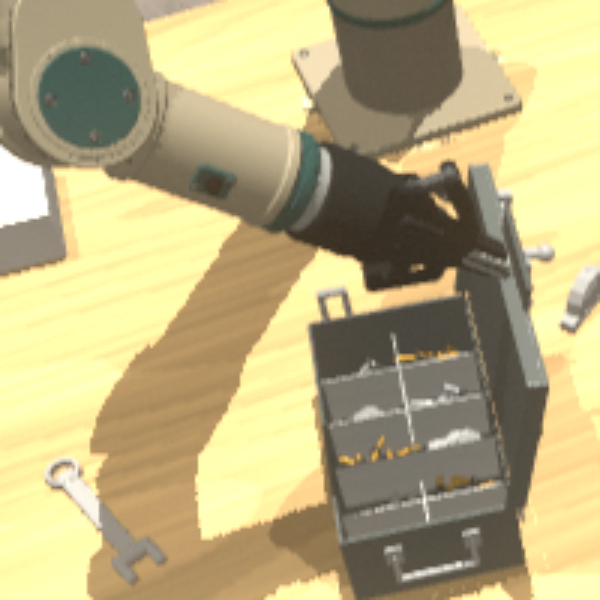

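The lid is at 101.7° (1.775 rad), past balance, but the fingertip is pressing on the turned-down edge with about 10 N upward. I'll withdraw along the finger axis, up and back, so the lid falls the last few degrees.

Call:
step_arm(moves="0 -0.06 0 0 0 0 0;0 -0.1 0 0 0 0 0;0 -0.2 0 0 0 0 0;0 -0.3 0 0 0 0 0;0 -0.4 0 0 0 0 0;0 0 0 0 0 0 0")

```text
clock: 18.55
eef_pos: [529.1, -123.8, 275.6]
tool_rot: [-1.567, 0.86, -1.771]
force: [0.3, -0.6, -0.2]
width: -0.1
```

```bash
python3 chk.py 15
```

```text
{'clock': 18.55, 'qpos': [0.742, 0.666, -0.175, 1.704, -0.716, 1.258, -0.79], 'eef_pos': [529.107, -123.838, 275.577], 'tool_rot': [-1.567, 0.86, -1.771], 'force': [0.253, -0.577, -0.244], 'width': -0.129}
local x,y,z 52.4 -1.0 275.6
r 195.9862447539761 phi 85.87069963804191
[546.4 -44.  252.8] 0.61 angle 109.94222823102702 y -2.142644004515727
[[503.5, -16.9, 182.0]]
90 [ 66. 242.] [ 0.32  0.65 -0.02]
94 [ 78. 242.] [-0.14  0.18 -0.  ]
98 [ 89. 241.] [-0.13  0.19 -0.  ]
102 [100. 239.] [-0.12  0.19 -0.  ]
```

View pics/s15.png

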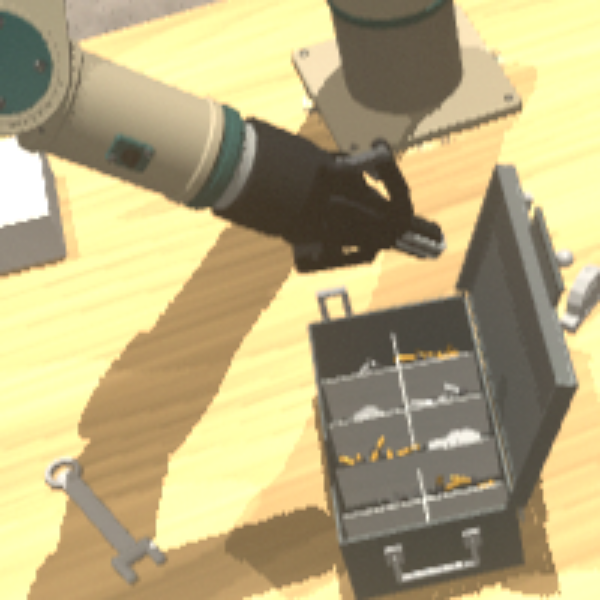

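The lid leans at 109.9° (1.92 rad), clear of the finger. I'll back off further and run a final check.

Call:
step_arm(moves="0 -0.4 0 0 0 0 0;0 -0.4 0 0 0 0 0;0 -0.4 0 0 0 0 0;0 0 0 0 0 0 0;0 0 0 0 0 0 0")

```text
clock: 19.2
eef_pos: [519.6, -163.9, 313.6]
tool_rot: [-1.572, 0.865, -1.77]
force: [-0.2, 1.0, -0.1]
width: -0.2
```

```bash
python3 - <<'E'
from pl import *
S=st(); 
for n in ['scene','top']:
    p=get_image(n); cv2.imwrite(f'pics/{n}F.png',p['color'])
    for t in ['wide_box','wide_lip','wide_knob','wide_staple','narrow_box','screw_carton','pipe_clamp','tape_roll','wrench','white_carton','big_jar','small_jar']:
        r=nets.place_of(p,t); print(n,t,[(np.round(a['position'],0).tolist(),round(a['conf'],2)) for a in r[:1]])
    a=cv2.imread(f'pics/{n}1.png')
E
```

```text
{'clock': 19.2, 'qpos': [0.789, 0.648, -0.157, 1.61, -0.677, 1.388, -0.824], 'eef_pos': [519.634, -163.86, 313.564], 'tool_rot': [-1.572, 0.865, -1.77], 'force': [-0.2, 1.031, -0.105], 'width': -0.234}
scene wide_box [([521.0, -176.0, 5.0], 0.64)]
scene wide_lip [([548.0, -44.0, 256.0], 0.91)]
scene wide_knob [([506.0, -13.0, 189.0], 0.37)]
scene wide_staple [([379.0, -188.0, 118.0], 0.83)]
scene narrow_box [([518.0, 200.0, 3.0], 0.67)]
scene screw_carton [([545.0, 199.0, 94.0], 0.98)]
scene pipe_clamp [([399.0, 46.0, 0.0], 0.56)]
scene tape_roll [([656.0, -20.0, -3.0], 0.67)]
scene wrench [([439.0, -441.0, -1.0], 0.98)]
scene white_carton [([517.0, 199.0, 1.0], 0.74)]
scene big_jar [([759.0, 39.0, -0.0], 0.66)]
scene small_jar [([783.0, -263.0, 5.0], 0.76)]
top wide_box [([518.0, -171.0, 6.0], 0.94)]
top wide_lip []
top wide_knob []
top wide_staple [([379.0, -189.0, 114.0], 0.85)]
top narrow_box [([515.0, 197.0, -0.0], 0.9)]
top screw_carton [([546.0, 199.0, 91.0], 0.74)]
top pipe_clamp [([402.0, 44.0, -6.0], 0.66)]
top tape_roll [([658.0, -26.0, -0.0], 0.72)]
top wrench [([438.0, -444.0, -1.0], 0.58)]
top white_carton [([666.0, -405.0, -0.0], 0.64)]
top big_jar [([761.0, 36.0, -3.0], 0.78)]
top small_jar [([774.0, -256.0, -0.0], 0.89)]
```

View pics/topF.png

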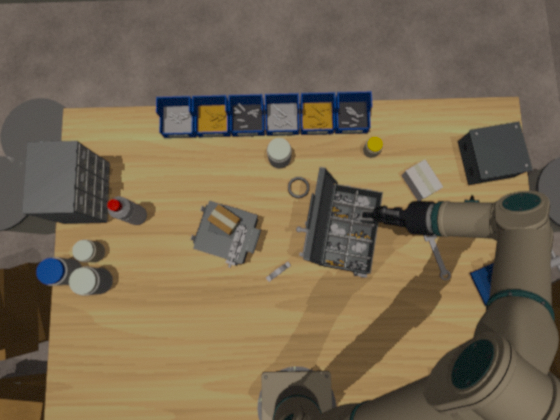

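The top view shows the lid leaning open at about (320,215) with the tool clear of it. Everything else is where it started, so I'm handing the job in.

```bash
python3 -c "
from h import *
print(ctrl.finish_job())
st()"
```

```text
the job is handed in; nothing more can be done
None
the job is handed in; nothing more can be done
```

The wide box is open and the job is handed in at about 19.3 s; no verdict was reported.

**What I did:** With the fingers shut, I pushed the bolt knob back to its end stop. I then put the fingertip under the lip, pushed the lid round its arc past upright, and withdrew so it dropped onto its stops under its own weight.

**Last checks:**
- **Lid:** it leaned at about 110° (1.92 rad) in the picture taken after I withdrew, and the last scene picture puts the lip in the same place. I didn't measure its speed directly.
- **Bolt:** drawn about 31 mm.
- **Wide box and other things:** the wide box and the things checked measured within a few mm of where they started. I didn't re-measure the spray can, but it looks unmoved in the top picture.
- **Robot:** the tool was well clear, with about 1 N on the force sensor.

**Higher forces:** at the bolt's end stop the wrist force reached about 13 N (limit 18 N). Just before release, the fingertip pressed on the lid's turned-down edge with about 11 N (limit 30 N). Both were read only at the end of a move, so brief peaks could have been higher.

**Disagreements:**
- In mid-push the network put the bolt travel at about 26 mm, while the end stop and a later wrist picture showed 31–32 mm.
- In the last scene picture the network confused the white carton with the narrow box, but the top picture showed the carton unmoved.

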